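Prop the sunglasses shelf with the screw lift

TASK

Turn the knob of the small screw lift that stands under the bamboo sunglasses shelf, clockwise seen from above, until the lift's plate just touches the underside of the shelf and props it, without lifting the shelf by more than a centimetre. Then let go of the knob. Leave the other, identical knob on the separate flat mounting plate alone.

Things in the scene. Friction and masses are not known exactly. Their poses are not given: they have to be found in the camera images.
- jack_knob_grip (a point): Grip point on the vertical axis of the lift's chrome knob, 78 mm above the slab: an upright bar 42 (x) x 14 (y) x 32 mm, top 7 mm above the point, on a 44 mm disc 23 mm below it; the frame turns with it. On a 78 mm square housing (top 41 mm) on the robot's side of the shelf, 165 mm from the plate's middle. Clockwise from above raises the plate 20 mm per rad; stiff (0.3 N m), stays where left.
- lift_plate: The lift's level aluminium plate on a threaded pillar and two guide rods, 90 x 100 x 6 mm, under the middle of the bamboo shelf. Origin at the centre of its top face, 60 to 72 mm above the slab at the start, z up. It only moves up and down, driven by the knob (touching takes a turn of 0.6 to 1.3 rad, the stop comes at 1.8 or later), and holds its height under the shelf's weight.
- shelf: Slatted bamboo board, 120 x 306 x 12 mm, about 0.4 kg, with two folded sunglasses fixed on it (46 mm high). It lies loose, its ends in the slots of two upright bamboo cheeks that keep it from sliding. Origin at the centre of its underside, 85 mm above the slab at the start, z up, y along the board.
- spare_knob (a joint): Turn in rad of the other chrome knob, the same shape and size as the lift's, on a separate low plate (100 x 100 x 12 mm) lying on the slab among the bottle, the bowl and the stapler, to one side of the shelf. 0 at the start, grows clockwise. To be left alone.

How it is judged:
By the outcome, as a careful person would: the job done as asked, in the order asked, and still so for the second after the job is handed in, with the robot touching nothing.
It also fails if it takes over 32 s, if anything falls off the work surface, if the arm or the gripper's body presses on something with over 40 N, if the wrist force passes 120 N, or if a joint passes its speed limit or range.

ROBOT

A 6-joint arm with a two-finger parallel gripper is mounted at the origin on the work surface. World frame = base frame: x ahead of the robot, y to its left, z up, the work surface at z = 0. Lengths are in m, angles in rad, forces in N, time in s.
With the tool pointing down it reaches from about 0.325 to 1 m from the base axis. Payload 5.1 kg.
Tool frame: the origin (TCP) lies at the very end of the fingers, on their centre line; the grasp point (between the pads) lies behind it (ctrl.grasp_offset is the z of the grasp point in the tool frame, in m); z points along the fingers, y is the line along which they close (so a half turn about z gives the same grasp; the last joint's range is limited). The gripper opens to 85 mm and grips with 20 to 120 N. Pads are 22 mm wide; open, the fingers measure 114 mm over their backs; the gripper's body (76 mm by 85 mm) begins 54 mm behind the grasp point. The pads swing forward as they close: fully open they stand 13 mm farther back than shut.
Start: joints at [-1.379, 0.124, 1.65, -0, 1.367, -0.083], TCP at [0.176, -0.626, 0.231] pointing down, gripper open.
Joint ranges: [-2.61, 2.61], [-1.02, 2.33], [0.03, 2.71], [-1.35, 4.49], [0.32, 2.68], [-2.91, 2.91]. Speed limits (rad/s): [2.57, 2.57, 3.14, 3.14, 3.14, 3.14].

INTERFACE

Orientations are given as a unit quaternion [w, x, y, z].
In Python, from rig import ctrl, jaws, optics, ticket gives the robot as it stands. Calls block until the motion is done:
- ctrl.move_ptp(position, orientation): joint-space move of the TCP to a pose.
- ctrl.move_linear(position, rot=None, rate=0.15, max_force=None): straight line of the TCP; rot=None keeps the orientation; rate is the mean speed in m/s. With max_force (N) it stops when the force on the tool has changed by that much, and returns True; else False.
- ctrl.movej(angles): joint-space move.
- jaws.grip(opening): opening from 0.0 (shut) to 1.0 (fully open); the grip force is fixed at half the most; returns when the fingers have stopped.
- ctrl.pause(seconds).
- ctrl.ik(position, orientation): joint angles nearest the present ones, or None.
- optics.grab_frame(name): name is "side" or "top"; returns a dict with "color" (420x560x3 uint8, red, green, blue), "K" (3x3 intrinsics, pixels), "T" (4x4, takes a point from camera to world coordinates). Camera axes: x right, y up, looking along -z (the intrinsics and any distortion apply to the point x, -y, -z); pixel columns grow to the right and rows downward; lengths in m; the calibration is good to about 2 mm. A picture is of the moment at which its call begins. There is no depth.
A pose or a line that the arm cannot do raises ctrl.MotionError and nothing moves.
- ticket.close_job(): hands the job in; it is judged then, once.
Readings, each from a call of its own:
- ctrl.current_time(): time.
- ctrl.current_joints(): joint angles.
- ctrl.current_joint_vel(): joint speeds.
- ctrl.current_tau(): joint torques, N m.
- ctrl.current_position(): TCP position.
- ctrl.current_eef_rot(): TCP orientation.
- ctrl.current_force(): force on the tool from outside, world axes, zero at the start.
- ctrl.current_wrist_torque(): the same for the moment, N m.
- ctrl.current_opening(): opening from 0.0 (shut) to 1.0 (fully open).
- ctrl.current_finger_force(): force on a finger pad.
Only numpy, scipy, OpenCV 4.12 (cv2) and the standard library are available. Lean on these libraries where they do the work, as an engineer would, in place of code of your own. Each camera call takes 0.05 s, during which the arm holds its last target. There are 200 camera calls.

## Working session

There is one attempt and no reset: what is moved stays moved. The work goes in short steps, each a Python script; the robot and the scene stay as the last script left them, time stands still between calls to the robot, and variables do not carry over. Pictures are saved under pics/ and viewed, at most 10 in all, crops included, and the job is handed in when it is done.

```bash
ls; mkdir -p pics
python3 - <<'E'
from rig import ctrl,optics
import cv2
for n in("side","top"):
    f=optics.grab_frame(n); cv2.imwrite(f"pics/{n}0.png",f["color"][:,:,::-1]); print(n,f["K"].tolist(),f["T"].round(4).tolist(),[k for k in f])
    if 'dist' in f: print(f['dist'])
print(ctrl.grasp_offset,ctrl.current_time(),ctrl.current_eef_rot())
E
```

```text
pics
side [[488.2890076669405, 0.0, 282.9994422881597], [0.0, 488.2890076669405, 210.23085858230854], [0.0, 0.0, 1.0]] [[-0.7339, 0.3528, -0.5805, -0.0854], [-0.6793, -0.3851, 0.6247, 0.7059], [-0.0032, 0.8528, 0.5222, 0.7031], [0.0, 0.0, 0.0, 1.0]] ['color', 'K', 'T']
top [[391.97303629323903, 0.0, 276.9055859386581], [0.0, 391.97303629323903, 211.21698280533693], [0.0, 0.0, 1.0]] [[-0.0041, 0.9935, -0.1136, 0.4533], [-1.0, -0.0049, -0.0067, -0.0094], [-0.0072, 0.1136, 0.9935, 0.9777], [0.0, 0.0, 0.0, 1.0]] ['color', 'K', 'T']
-0.0187 0.1 [-9.67662379e-04  9.90576181e-01  1.36959449e-01 -4.67063799e-05]
```

View pics/side0.png

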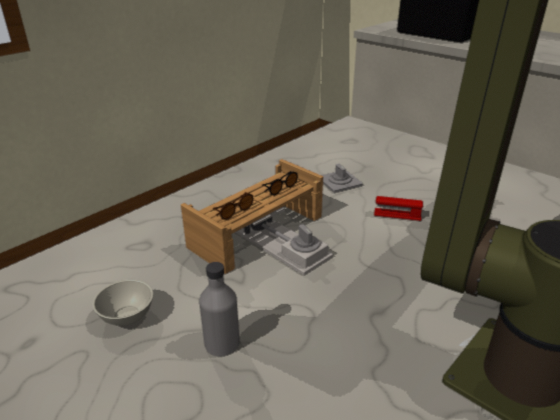

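View pics/top0.png

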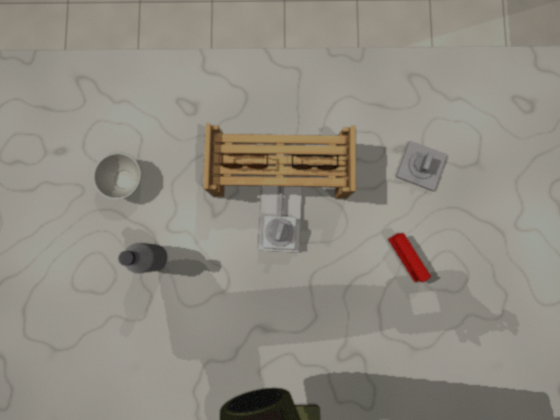

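The side view shows the lift knob at about (304,238). The top view shows it at about (281,231), with the spare knob at about (426,163). I'll zoom in on the knob in both views.

Run:
```python
import cv2,numpy as np
t=cv2.imread("pics/top0.png")[180:260,240:320]; s=cv2.imread("pics/side0.png")[205:285,260:340]
r=lambda i:cv2.resize(i,(400,400),interpolation=cv2.INTER_CUBIC)
cv2.imwrite("pics/z0.png",np.hstack([r(t),r(s)]))
```

```text
(no output)
```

View pics/z0.png

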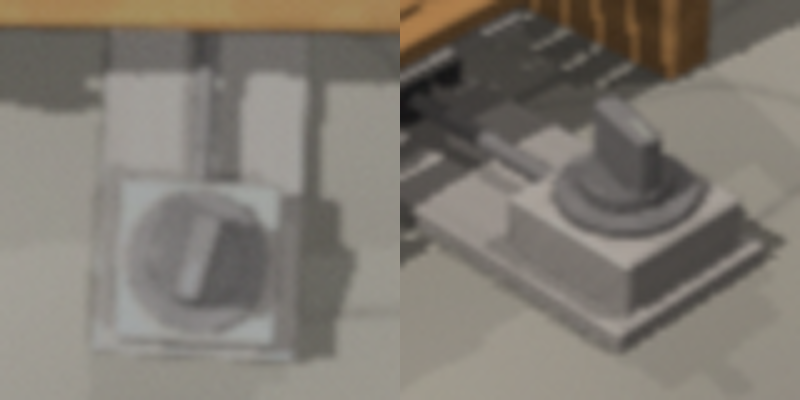

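The bar's top face in the top crop runs from about (190,299) to (208,210), so its centre is at pixel (279.8,230.8). In the side crop its centre is at about (628,122), which is pixel (305.6,229.4).

```bash
cat > h.py <<'E'
import numpy as np
from scipy.spatial.transform import Rotation as R
def px(f,u,v,z):
    K,T=f["K"],f["T"]; d=T[:3,:3]@np.array([(u-K[0,2])/K[0,0],-(v-K[1,2])/K[1,1],-1]); o=T[:3,3]
    return o+d*(z-o[2])/d[2]
def quat(a):  # tool down, tool y (closing) at world angle a
    y=np.array([np.cos(a),np.sin(a),0]); z=np.array([0,0,-1.]); x=np.cross(y,z)
    q=R.from_matrix(np.c_[x,y,z]).as_quat(); return q[[3,0,1,2]]
E
python3 - <<'E'
from rig import ctrl,optics
from h import *
t=optics.grab_frame("top"); s=optics.grab_frame("side")
print(px(t,279.8,230.8,.085),px(s,305.6,229.4,.085))
a,b=[px(t,240+u/5,180+v/5,.085) for u,v in((190,299),(208,210))]
d=b-a; th=np.arctan2(d[1],d[0]); print(np.linalg.norm(d),th)
a,b=[px(s,260+(u-400)/5,205+v/5,.085) for u,v in((650,145),(604,101))]
d=b-a; print(np.linalg.norm(d),np.arctan2(d[1],d[0]))
# housing axis: top-view base-plate edges, housing top corners
for u,v in((120,180),(278,190),(275,342),(118,338)): print(px(t,240+u/5,180+v/5,.041))
p=np.array(px(t,279.8,230.8,.085)); p[2]=.2
for k in range(-8,9):
    al=th+np.pi/2+k*.2618
    q=ctrl.ik(p,quat(al)); print(round(al,2),None if q is None else np.round(q,2))
E
```

```text
[ 0.51038775 -0.00983409  0.085     ] [ 0.50697889 -0.00698761  0.085     ]
0.04142567188038305 -0.2042932133518849
0.041058920936513914 -0.3283121933487179
[0.54896191 0.0279312  0.041     ]
[ 0.54377345 -0.04792175  0.041     ]
[ 0.47113875 -0.04580602  0.041     ]
[0.47334951 0.02890856 0.041     ]
-0.73 [-0.12 -0.17  1.99 -0.    1.32  0.6 ]
-0.47 [-0.12 -0.17  1.99 -0.    1.32  0.34]
-0.2 [-0.12 -0.17  1.99 -0.    1.32  0.08]
0.06 [-0.12 -0.17  1.99 -0.    1.32 -0.18]
0.32 [-0.12 -0.17  1.99 -0.    1.32 -0.44]
0.58 [-0.12 -0.17  1.99 -0.    1.32 -0.71]
0.84 [-0.12 -0.17  1.99 -0.    1.32 -0.97]
1.1 [-0.12 -0.17  1.99 -0.    1.32 -1.23]
1.37 [-0.12 -0.17  1.99 -0.    1.32 -1.49]
1.63 [-0.12 -0.17  1.99 -0.    1.32 -1.75]
1.89 [-0.12 -0.17  1.99 -0.    1.32 -2.01]
2.15 [-0.12 -0.17  1.99 -0.    1.32 -2.28]
2.41 [-0.12 -0.17  1.99 -0.    1.32 -2.54]
2.68 [-0.12 -0.17  1.99 -0.    1.32 -2.8 ]
2.94 None
3.2 None
3.46 [-0.12 -0.17  1.99 -0.    1.32  2.7 ]
```

Run:
```python
from rig import ctrl,jaws,optics
from h import *
import cv2
q=quat(-.25+np.pi/2); x,y=.509,-.0085
ctrl.move_ptp([x,y,.16],q); print(ctrl.current_time(),ctrl.current_joints())
print(ctrl.move_linear([x,y,.061],rate=.1,max_force=15),ctrl.current_position())
jaws.grip(0.0)
print(ctrl.current_time(),ctrl.current_opening(),ctrl.current_finger_force(),ctrl.current_force(),ctrl.current_wrist_torque())
for n in("side","top"):
    cv2.imwrite(f"pics/{n}1.png",optics.grab_frame(n)["color"][:,:,::-1])
a=cv2.imread("pics/side1.png")[140:290,160:360];b=cv2.imread("pics/top1.png")[100:280,180:380]
cv2.imwrite("pics/g1.png",np.hstack([cv2.resize(i,(400,400)) for i in(a,b)]))
```

```text
2.7 [-1.23281593e-01 -1.35540726e-01  2.03108663e+00 -1.50295097e-04
  1.24579871e+00 -1.44289640e+00]
False [ 0.50969062 -0.0085909   0.06181932]
4.4917 0.15562466526379906 59.41073834896088 [-2.77790879 -2.82352463  4.19225572] [-0.43013499  0.35358921 -0.01002024]
```

View pics/g1.png

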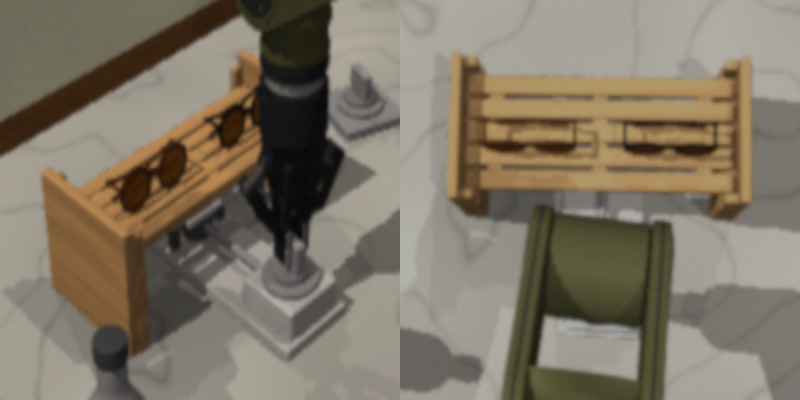

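The knob bar is gripped. The left sunglasses stay in the side view at about (215–255,192–219), so I'll turn in steps and track that patch for rise.

```bash
cat > turn.py <<'E'
from rig import ctrl,optics
from h import *
import cv2
f0=cv2.imread("pics/side1.png",0)
m=np.zeros_like(f0); m[190:222,208:256]=255
P=cv2.goodFeaturesToTrack(f0,40,.02,3,mask=m)
def rise():
    g=cv2.cvtColor(optics.grab_frame("side")["color"],cv2.COLOR_RGB2GRAY)
    p,st,_=cv2.calcOpticalFlowPyrLK(f0,g,P,None,winSize=(11,11)); d=(p-P)[st==1].reshape(-1,2)
    return np.median(d,axis=0)
E
python3 - <<'E'
from turn import *
j0=np.array(ctrl.current_joints()); np.save("j0.npy",j0)
print(len(P),rise())
for a in [.25,.5]+list(np.arange(.56,1.5,.06)):
    j=j0.copy(); j[5]+=a; ctrl.movej(j); r=rise()
    print(round(a,2),round(ctrl.current_time(),2),round(ctrl.current_joints()[5]-j0[5],3),r.round(2),np.round(ctrl.current_wrist_torque(),2),np.round(ctrl.current_force(),1),flush=True)
    if r[1]<-.6 or ctrl.current_time()>22: break
E
```

```text
25 [-0.00012207 -0.00448608]
0.25 5.04 0.248 [-0. -0.] [-0.27 -0.08 -0.16] [-0.4 -2.   0.7]
0.5 5.44 0.497 [ 0. -0.] [-0.28 -0.3  -0.13] [ 1.4 -1.7 -0.8]
0.56 5.74 0.558 [ 0. -0.] [-0.13 -0.49 -0.02] [ 2.8 -0.3 -1.3]
0.62 6.04 0.618 [-0. -0.] [-0.08 -0.73 -0.05] [ 4.4 -0.6 -2.3]
0.68 6.34 0.678 [ 0. -0.] [ 0.01 -0.87 -0.05] [ 5.  -0.5 -2.6]
0.74 6.64 0.739 [-0.01 -0.01] [ 0.05 -0.9  -0.04] [ 5.5  0.1 -3.4]
0.8 6.94 0.799 [ 0. -0.] [ 0.03 -0.94 -0.11] [ 4.9  0.6 -3. ]
0.86 7.24 0.859 [-0. -0.] [ 0.   -1.   -0.11] [ 5.9 -0.7 -3.7]
0.92 7.54 0.919 [ 0.01 -0.  ] [-0.   -0.91 -0.04] [ 4.4  1.  -4.1]
0.98 7.84 0.979 [ 0. -0.] [ 0.02 -0.95 -0.08] [ 5.3 -0.7 -3.1]
1.04 8.14 1.039 [-0.01 -0.  ] [ 0.04 -1.01 -0.13] [ 6.   0.8 -3.1]
1.1 8.44 1.098 [ 0.03 -0.32] [ 0.06 -1.03 -0.01] [ 5.5  1.6 -3.3]
1.16 8.74 1.158 [-0.1  -0.72] [ 0.09 -0.98  0.01] [ 5.7 -0.4 -4.1]
```

The shelf began to rise at a turn of about 1.05 rad and is now up about 1.7 mm. I'll release, retreat and check.

Run:
```python
from turn import *
from rig import jaws
jaws.grip(0.7); print(rise())
p=np.array(ctrl.current_position()); p[2]=.2; ctrl.move_linear(p,rate=.12)
p2=p+[-.12,-.0,.05]; ctrl.move_linear(p2,rate=.2)
ctrl.pause(.5); print(rise(),ctrl.current_time(),ctrl.current_force())
for n in("side","top"):
    cv2.imwrite(f"pics/{n}2.png",optics.grab_frame(n)["color"][:,:,::-1])
a=cv2.imread("pics/side2.png")[140:290,160:360];b=cv2.imread("pics/top2.png")[100:280,180:460]
cv2.imwrite("pics/g2.png",np.hstack([cv2.resize(i,(400,400)) for i in(a,b)]))
```

```text
[-0.0866394 -0.7200928]
[-0.14396667 -0.69155884] 11.9583 [-0.1228718   0.35309316 -0.35224444]
```

View pics/g2.png

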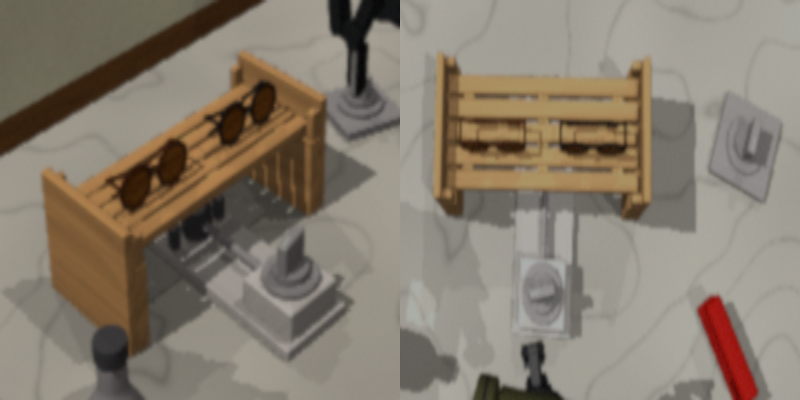

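The knob bar has turned clockwise, the shelf sits slightly raised on the plate, the spare knob hasn't moved, and the arm is clear of everything.

```bash
python3 -c "
from rig import ticket
print(ticket.close_job())"
```

```text
the job is handed in; nothing more can be done
None
```

I turned the lift's knob about 1.16 rad clockwise, so the plate now props the shelf about 1.7 mm up (by camera). I then let go and handed the job in at about 12 s, with the spare knob untouched.

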